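# Scrub out the tall steel tin with the long round brush

### The job

Take the long round brush out of the wooden block and scrub out the tall steel tin: lower the brush to the bottom of the tin, then, keeping hold of it, raise it until its lower end is well over half-way up but still inside the tin, and push it back to the bottom. Do this up-and-down stroke twice, then let go and leave the brush standing in the tin. Do not knock the tin over or push it from its place.

Things in the scene. Friction and masses are not known exactly. Their poses are not given: they have to be found in the camera images.
- brush: Long round brush, 200 mm, 130 g, upright, head down, in a hole of the wooden block; the tallest thing there (a flat brush and oil bottle end 90 mm lower). Origin: centre of the flat lower end of its head; z up the handle. Rigid bristle head 40 mm in diameter to z = 70 mm, thin stem, round wooden handle 22 mm in diameter, z = 116 to 200 mm: grip it at z = 175 from any side. It stands on its head.
- tall_tin: The taller of two plain steel tins of equal diameter, open at the top: 110 mm high (the other is 55 mm; a white mug of 85 mm stands near), 82 mm outside diameter, 450 g, loose. Wall 3 mm, so 76 mm inside; floor 5 mm thick, so 105 mm deep. Origin: centre of its underside; z up out of the mouth.
- block: Fixed wooden tool block, 70 x 250 x 60 mm high, long along its y. Origin: centre of its underside. Three upright round holes 47 mm in diameter, 45 mm deep (floor 15 mm above the table), at y = -80, 0 and 80 mm; the brush may be in any of them and lifts straight out.
There are look-alikes about, which are no part of the job. Leave any green look-alike of the brush alone. Leave any yellow look-alike of the tall_tin alone.

How it is judged:
On the way, in this order (a step that is already met when the one before it is completed fails the run):
1. the held brush reaches the bottom of the tall tin (its end within 20 mm of the tin's floor) (z of brush in the frame of tall_tin below 0.025 m and horizontal distance between brush and tall_tin below 0.036 m and contact force between the fingers and brush above 0.5 N), for 0.1 s.
2. the held brush is raised: its end is at least 53 mm above the tin's floor, but still inside the tin (z of brush in the frame of tall_tin between 0.058 and 0.11 m and horizontal distance between brush and tall_tin below 0.036 m and contact force between the fingers and brush above 0.5 N), for 0.1 s.
3. the held brush reaches the bottom of the tall tin again (its end within 20 mm of the tin's floor) (all of step 1), for 0.1 s.
4. the held brush is raised a second time: its end is at least 53 mm above the tin's floor, but still inside the tin (all of step 2), for 0.1 s.
5. the held brush reaches the bottom of the tall tin a third time (its end within 20 mm of the tin's floor) (all of step 3), for 0.1 s.
At the end, for the whole second after the job is handed in: The brush is let go and at rest, head down in the tall tin, its lower end within 25 mm of the tin's floor and within 35 mm of the tin's axis, upright or leaning less than 40 degrees; the tin stands upright (within 6 degrees) on the table within 50 mm of where it stood at the start (horizontal distance between brush and tall_tin below 0.035 m and z of brush in the frame of tall_tin below 0.03 m and angle between brush's own z axis and vertical below 0.7 rad and angle between tall_tin's own z axis and vertical below 0.1 rad and height (world z) of tall_tin below 0.01 m and distance of tall_tin from where it was at the start of the episode below 0.05 m and linear speed of brush below 0.03 m/s); the robot touches nothing.
It fails at once if the tall tin is tipped more than 25 degrees (angle between tall_tin's own z axis and vertical above 0.44 rad).
It fails at once if the tall tin is pushed more than 60 mm from its place (distance of tall_tin from where it was at the start of the episode above 0.06 m).
It also fails if it takes over 54 s, if anything falls off the work surface, if the arm or the gripper's body presses on something with over 40 N, if the wrist force passes 120 N, or if a joint passes its speed limit or range.

### The arm

A 6-joint arm with a two-finger parallel gripper is mounted at the origin on the work surface. World frame = base frame: x ahead of the robot, y to its left, z up, the work surface at z = 0. Lengths are in m, angles in rad, forces in N, time in s.
With the tool pointing down it reaches from about 0.25 to 0.85 m from the base axis. Payload 12.5 kg.
Tool frame: the origin (TCP) lies at the very end of the fingers, on their centre line; the grasp point (between the pads) lies 19 mm behind it; z points along the fingers, x is the direction in which the jaws open and shut, and the axes are right-handed (so a half turn about z gives the same grasp; the last joint's range is limited). The gripper opens to 93 mm and grips with 3 to 60 N. Pads are 15 mm wide; open, the fingers measure 128 mm over their backs; the gripper's body (75 mm by 188 mm) begins 65 mm behind the grasp point.
Start: joints at [-1.389, 0.351, 1.652, -0, 1.139, -0.085], TCP at [0.145, -0.531, 0.219] pointing down, gripper open.
Joint ranges: [-2.75, 2.75], [-0.79, 2.1], [0.01, 2.65], [-1.57, 4.71], [0.07, 3.14], [-2.87, 2.87]. Speed limits (rad/s): [2.22, 2.22, 2.79, 3.14, 3.14, 3.14].

### API

Orientations are given as a 3x3 rotation matrix whose columns are the frame's x, y, z axes.
In Python, from workcell import ctrl gives the robot as it stands.
- The arm moves only by the shell command python3 -m jog 'ROWS' [OPENING] [FORCE]. ROWS is a JSON object of lists of equal length, an entry for each row: "travel": the shift along the world's x, y, z as a fraction of full scale, a list of three; "spin": the turn about the world's z as a fraction of full scale. A call has 1 to 12 rows; each row is the pose to reach, as a shift and turn from the pose commanded when the call began, turning the shorter way round; what a row does not reach only later rows make up. Full scale, the value 1, is 0.25 m for a shift and pi rad for a turn. A row lasts 1/10 s, in which the tool goes at most 50 mm and 8.59 degrees, less where a joint would pass 70% of its speed; a pose out of reach is approached as far as the arm can. A call with a number of a shift or a turn outside -1 to 1 is refused whole. A call with a gripper value outside its range is refused whole. OPENING is the opening, from 0 (shut) to 1 (fully open), set as the call begins (- or left out, the last holds). The fingers move at their own pace and stop on an object; FORCE is the grip in N (left out, the last holds). Time passes only in rows, so rows that repeat a pose let the fingers close. It gives the time, the measured TCP pose, the force and the opening at its end, in the units of the state.
- ctrl.get_obs(): the state, without advancing time (a new reading comes with each control period).
- ctrl.snapshot(name): name is "side" or "top"; returns the picture (384x512x3 uint8, red, green, blue); there is no depth.
- ctrl.get_calibration(name): a dict with "fovy" (degrees; the focal length in pixels is half the picture's height over the tangent of half this angle, whatever the lens; pixels are square), "cx", "cy" (the principal point, pixels), "position" and "rotation" of the camera in the world. Camera axes: x right, y up, looking along -z (the intrinsics and any distortion apply to the point x, -y, -z); pixel columns grow to the right and rows downward; lengths in m; the calibration is good to about 2 mm. A picture is of the moment at which its call begins. get_calibration takes no time and is no camera call.
- ctrl.sign_off(): hands the job in, once; it reports no verdict.
Trained networks look in the newest picture that a camera, given by its name, has taken for a name from the list of things; names that differ only in an ending like _2 or _b are one class to them, and where a whole thing is asked for, a point or a joint stands for the part that bears it (a point fixed in the world has none). Each returns a list of dicts, best first, with "p" (0 to 1); they miss things now and then, are a little off and sometimes report something else, mostly with a low value. They report only what shows in the picture. A call takes as long as a camera call. They do not tell look-alikes from the thing itself.
- ctrl.recognise(camera, thing): "bbox" ([left, top, right, bottom] in pixels, round what is visible of it).
- ctrl.masks_of(camera, thing): "pixels" (384x512 bool, what is visible of it) and "bbox" ([left, top, right, bottom] in pixels, round what is visible of it).
- ctrl.place_of(camera, thing): "at" ([column, row] in pixels: a listed point, or the origin of a listed thing).
The state is a dict: "time": time; "joint_pos": joint angles; "qvel": joint speeds; "tau": joint torques, N m; "ee_pos": TCP position; "eef_rot": TCP orientation; "wrist_force": force on the tool from outside, world axes, zero at the start; "moment": the same for the moment, N m; "finger_gap": opening from 0.0 (shut) to 1.0 (fully open).
Only numpy, scipy, OpenCV 4.12 (cv2) and the standard library are available. Lean on these libraries where they do the work, as an engineer would, in place of code of your own. Each camera call takes 0.05 s, during which the arm holds its last target.

## Working session

There is one attempt and no reset: what is moved stays moved. The work goes in short steps, Python scripts to look and compute and a shell command to move; the robot and the scene stay as the last step left them, time stands still between calls to the robot, and variables do not carry over. Pictures are saved under pics/ and viewed, and the job is handed in when it is done.

```bash
ls; mkdir -p pics; python3 - <<'E'
from workcell import ctrl
import cv2,numpy as np
o=ctrl.get_obs()
print({k:np.round(v,3).tolist() for k,v in o.items()})
for n in("side","top"):
    c=ctrl.get_calibration(n); print(n,c)
    im=ctrl.snapshot(n); cv2.imwrite(f"pics/{n}0.png",im[:,:,::-1])
    for t in("brush","tall_tin","block"):
        print(t,[(np.round(d["bbox"],0).tolist(),round(d["p"],2)) for d in ctrl.recognise(n,t)])
E
```

```text
pics
{'time': 0.0, 'joint_pos': [-1.389, 0.351, 1.652, 0.0, 1.139, -0.085], 'qvel': [0.002, -0.003, -0.001, -0.001, 0.002, 0.001], 'tau': [-0.002, -49.733, -28.526, 0.07, 0.026, -0.0], 'ee_pos': [0.145, -0.53, 0.218], 'eef_rot': [[0.264, -0.965, -0.0], [-0.965, -0.264, 0.001], [-0.001, -0.0, -1.0]], 'wrist_force': [-0.351, 0.15, 0.662], 'moment': [0.015, -0.008, -0.027], 'finger_gap': 1.001}
side {'fovy': 43.63685017695942, 'cx': 258.8801195797716, 'cy': 189.77132315970476, 'position': array([ 0.47416744, -0.92788979,  0.600836  ]), 'rotation': array([[ 0.99737838,  0.03261169, -0.06459757],
       [-0.07205315,  0.5300542 , -0.84489697],
       [ 0.00668669,  0.84733643,  0.53101438]])}
brush [([229.0, 91.0, 244.0, 158.0], 0.87), ([178.0, 100.0, 200.0, 182.0], 0.81)]
tall_tin [([156.0, 252.0, 216.0, 340.0], 0.89), ([249.0, 229.0, 300.0, 312.0], 0.76)]
block [([220.0, 121.0, 263.0, 178.0], 0.88)]
top {'fovy': 47.05477793027637, 'cx': 255.10283126505104, 'cy': 189.80469194680376, 'position': array([ 0.44325858, -0.04179881,  1.06131463]), 'rotation': array([[ 0.00960495,  0.99610513, -0.08764883],
       [-0.99991047,  0.01038426,  0.0084396 ],
       [ 0.00931689,  0.08755992,  0.99611568]])}
brush [([168.0, 195.0, 194.0, 212.0], 0.92), ([173.0, 246.0, 202.0, 267.0], 0.8), ([349.0, 167.0, 395.0, 205.0], 0.19)]
tall_tin [([370.0, 232.0, 423.0, 267.0], 0.97), ([352.0, 166.0, 394.0, 205.0], 0.55)]
block [([91.0, 166.0, 208.0, 229.0], 0.71)]
```

View pics/side0.png

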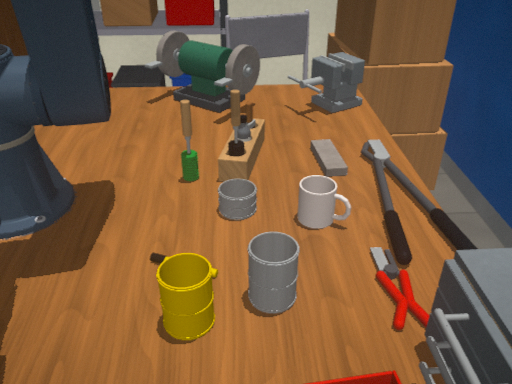

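View pics/top0.png

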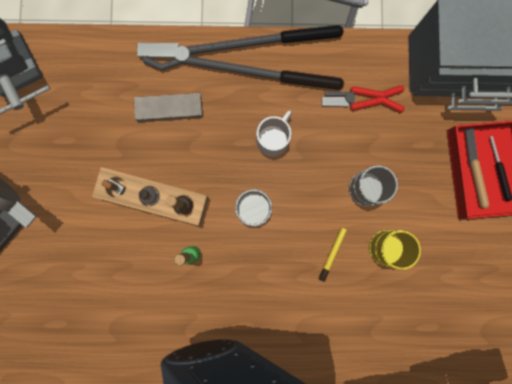

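```bash
python3 - <<'E'
import cv2,numpy as np
s=cv2.imread("pics/side0.png");t=cv2.imread("pics/top0.png")
a=cv2.resize(s[70:350,140:340],None,fx=2,fy=2,interpolation=cv2.INTER_CUBIC)
b=cv2.resize(t[130:290,80:280],None,fx=3,fy=3,interpolation=cv2.INTER_CUBIC)
cv2.imwrite("pics/c1.png",a);cv2.imwrite("pics/c2.png",b)
E
```

```text
(no output)
```

The side view shows the brown-handled brush in the block at about (236,105), the green-headed brush outside it at (187,140), the steel tall tin at (273,270) and the yellow tin at (188,295). The short tin is at (238,199) and the mug at (318,202). In the top view, the tall tin is at (374,187), the yellow tin at (396,250) and the block runs from (95,180) to (205,215). I'll check the block in a close crop.

View pics/c1.png

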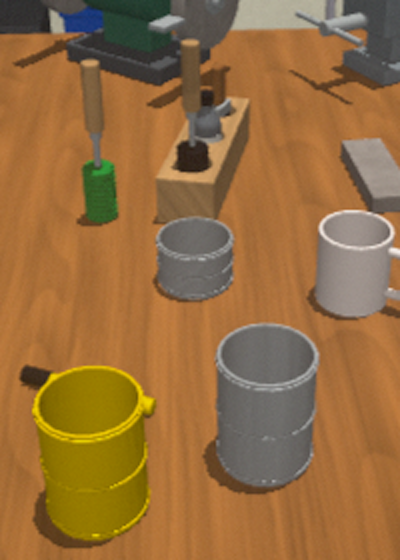

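View pics/c2.png

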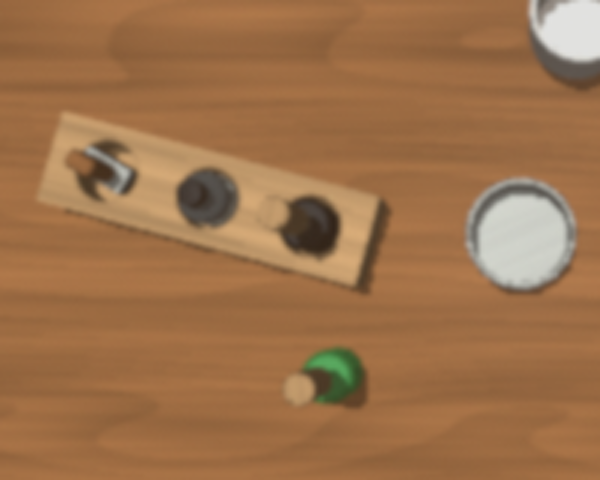

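Candidates:
- **Brush:** brown handle in the block's near-end hole, side (236,105) and top (171,200). The look-alikes are the green-headed brush on the table, side (187,140), and the short flat brush and bottle further along the block. I choose the one in the block, which has a dark head.
- **Tin:** tall steel, side (273,270) and top (374,187). The others are yellow (188,295), the short tin (238,199) and the white mug (318,202). I choose the tall steel one.

The crops confirm both choices. Next I'll measure.

```bash
cat > h.py <<'E'
from workcell import ctrl
import cv2,numpy as np
from scipy.optimize import least_squares,minimize
C={n:ctrl.get_calibration(n) for n in("side","top")}
def proj(n,P):
    c=C[n];P=np.atleast_2d(P);q=(P-c["position"])@c["rotation"]
    f=192/np.tan(np.radians(c["fovy"])/2)
    return np.c_[c["cx"]+f*q[:,0]/-q[:,2], c["cy"]+f*-q[:,1]/-q[:,2]]
def tri(ps,pt):
    g=lambda X:np.r_[proj("side",X)[0]-ps,proj("top",X)[0]-pt]
    r=least_squares(g,[.4,0,.1]);return r.x,r.fun
def cyl(x,y,z0,z1,r):
    a=np.linspace(0,2*np.pi,60,endpoint=False);c=np.c_[x+r*np.cos(a),y+r*np.sin(a)]
    return np.r_[np.c_[c,np.full(60,z0)],np.c_[c,np.full(60,z1)]]
def hullmask(n,P,s=4):
    h=cv2.convexHull((proj(n,P)*s+(s-1)/2).astype(np.float32)).astype(np.int32)
    m=np.zeros((384*s,512*s),np.uint8);cv2.fillConvexPoly(m,h,1);return cv2.resize(m.astype(np.float32),(512,384),interpolation=cv2.INTER_AREA)
E
python3 - <<'E'
from h import *
for n in("side","top"):
    im=ctrl.snapshot(n); 
    for t in("tall_tin","brush","block"):
        for i,d in enumerate(ctrl.masks_of(n,t)):
            m=d["pixels"];ys,xs=np.nonzero(m);b=im[m].mean(0).round()
            print(n,t,i,round(d["p"],2),np.round(d["bbox"]),m.sum(),b); np.save(f"m_{n}_{t}_{i}.npy",m)
        print(n,t,'place',[(np.round(d["at"],1).tolist(),round(d["p"],2)) for d in ctrl.place_of(n,t)])
E
```

```text
side tall_tin 0 0.61 [247. 230. 301. 313.] 3661 [111. 107. 104.]
side tall_tin 1 0.6 [158. 253. 216. 340.] 4125 [151. 124.   0.]
side tall_tin 2 0.48 [219. 121. 262. 184.] 1320 [148. 113.  74.]
side tall_tin place [([190.6, 322.9], 0.7), ([271.0, 296.9], 0.68)]
side brush 0 0.87 [179. 100. 196. 179.] 792 [89. 98. 54.]
side brush 1 0.79 [226.  89. 245. 156.] 580 [89. 70. 51.]
side brush place [([234.6, 166.9], 0.82), ([190.2, 177.9], 0.69)]
side block 0 0.58 [219. 119. 263. 182.] 1469 [148. 112.  73.]
side block place [([244.8, 157.6], 0.74)]
top tall_tin 0 0.64 [351. 163. 395. 203.] 1602 [117. 113. 105.]
top tall_tin 1 0.58 [368. 234. 422. 271.] 1618 [143. 127.  46.]
top tall_tin place [([386.0, 246.1], 0.8), ([364.7, 190.7], 0.76)]
top brush 0 0.91 [172. 244. 205. 265.] 420 [102. 107.  64.]
top brush place [([185.3, 205.9], 0.74), ([190.0, 252.1], 0.55)]
top block 0 0.94 [ 91. 168. 209. 228.] 2423 [183. 145. 101.]
top block place [([157.9, 196.6], 0.69)]
```

```bash
python3 - <<'E'
from h import *
ms=np.load("m_side_tall_tin_0.npy").astype(float);mt=np.load("m_top_tall_tin_0.npy").astype(float)
def cost(p): return abs(hullmask("side",cyl(p[0],p[1],0,p[2],.041))-ms).sum()+abs(hullmask("top",cyl(p[0],p[1],0,p[2],.041))-mt).sum()
X,f=tri([271,296.9],[364.7,190.7]);print("tin place",X,f)
r=minimize(cost,[X[0],X[1],.11],method="Nelder-Mead",options=dict(initial_simplex=[[X[0],X[1],.11],[X[0]+.01,X[1],.11],[X[0],X[1]+.01,.11],[X[0],X[1],.13]]));print("tin fit",r.x,r.fun)
t=r.x
X,f=tri([234.6,166.9],[185.3,205.9]);print("brush place",X,f)
X,f=tri([235.5,91.5],[171,200.3]);print("handle top",X,f)
X2,f=tri([244.8,157.6],[157.9,196.6]);print("block",X2,f)
for n in("side","top"):
    im=cv2.imread(f"pics/{n}0.png");s=3
    big=cv2.resize(im,None,fx=s,fy=s,interpolation=cv2.INTER_CUBIC)
    def dr(P,c):
        for q in proj(n,P): cv2.circle(big,tuple(int(v) for v in (q*s+1)),1,c,-1)
    dr(cyl(t[0],t[1],0,.11,.041),(0,0,255))
    x,y=X[:2]
    dr(cyl(x,y,.131,.215,.011),(0,0,255)); dr(cyl(x,y,.06,.085,.02),(255,0,255))
    if n=="side": cv2.imwrite("pics/ov_s.png",big[220:960,600:1000][:, :400])
    else: cv2.imwrite("pics/ov_t.png",np.hstack([big[450:750,270:670],big[450:750,1000:1300]]))
E
```

```text
tin place [ 0.54162935 -0.31776687 -0.00561581] [-1.14332787  0.12136472  0.04056046 -1.59415834]
tin fit [ 0.54411529 -0.31966899  0.10882888] 175.4375
brush place [0.49411852 0.11437814 0.01532755] [ 0.51207453 -0.04091689 -0.00056261  0.48962392]
handle top [0.49719717 0.1128608  0.21171092] [-0.70933595  0.06227361  0.00511925 -0.60521404]
block [0.5192558  0.18227939 0.0039829 ] [-0.79443484  0.07318257  0.00909821 -0.72984498]
```

```bash
python3 -c "
import cv2
a=cv2.imread('pics/ov_s.png');print(a.shape);cv2.imwrite('pics/ov_s2.png',a[:600])"
```

```text
(740, 400, 3)
```

View pics/ov_s2.png

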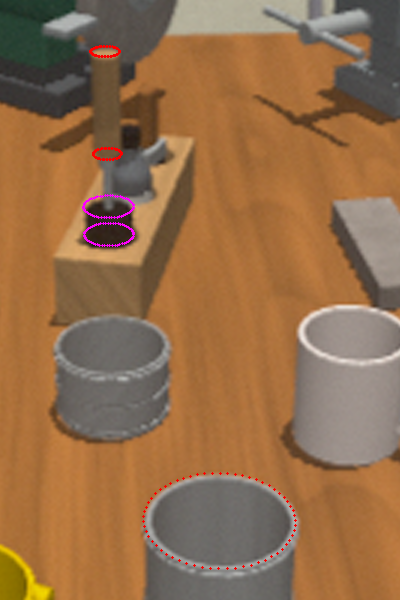

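View pics/ov_t.png

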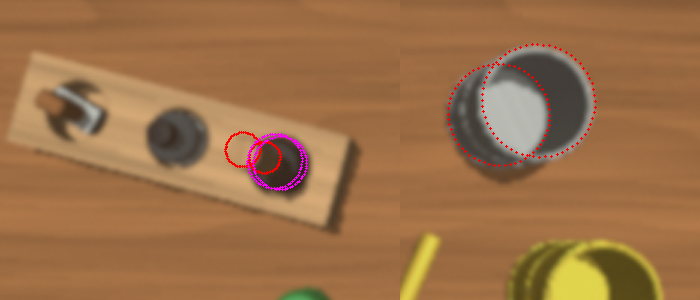

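Measured positions from the two views:
- **Brush:** axis at (0.497, 0.113), handle top at z≈0.212, so its foot is at about 0.012–0.015. This matches the block hole's floor.
- **Tall tin:** axis at (0.544, -0.319), height 0.109.

The overlays match the pictures. Grasping needs TCP z≈0.171, and I'll travel at about 0.27.

```bash
python3 -m jog '{"travel":[[0.02,0.04,0.1],[0.1,0.18,0.2],[0.19,0.34,0.2],[0.28,0.5,0.2],[0.37,0.66,0.2],[0.46,0.82,0.2],[0.53,0.94,0.2],[0.56,1,0.2]],"spin":[0,0,0,0,0,0,0,0]}' 1
python3 -m jog '{"travel":[[0.09,0.16,0],[0.18,0.32,0],[0.27,0.48,0],[0.36,0.64,0],[0.45,0.8,0],[0.53,0.94,0],[0.56,1,0],[0.56,1,0]],"spin":[0,0,0,0,0,0,0,0]}'
```

```text
time: 1.9
ee_pos: [0.2859, -0.2784, 0.2689]
eef_rot: [[0.265, -0.964, 0.001], [-0.964, -0.265, -0.0], [0.0, -0.0, -1.0]]
wrist_force: [0.7, -0.6, 0.3]
finger_gap: 0.998
time: 2.7
ee_pos: [0.4256, -0.029, 0.2686]
eef_rot: [[0.267, -0.964, -0.0], [-0.964, -0.267, 0.0], [-0.0, -0.0, -1.0]]
wrist_force: [-0.3, -0.3, 0.2]
finger_gap: 0.999
```

```bash
python3 -m jog '{"travel":[[0.07,0.14,0],[0.14,0.28,0],[0.21,0.42,0],[0.26,0.52,0],[0.286,0.568,0],[0.286,0.568,0],[0.286,0.568,0]],"spin":[0,0,0,0,0,0,0]}'
python3 - <<'E'
from h import *
print(ctrl.get_obs()["ee_pos"],ctrl.get_obs()["joint_pos"])
for n in("side","top"):
    im=ctrl.snapshot(n)[:,:,::-1]; cv2.imwrite(f"pics/{n}1.png",im)
    x0,y0=(170,30) if n=="side" else (110,140)
    cv2.imwrite(f"pics/{n}1c.png",cv2.resize(im[y0:y0+160,x0:x0+130],None,fx=3,fy=3,interpolation=cv2.INTER_CUBIC))
E
```

```text
time: 3.4
ee_pos: [0.4961, 0.1103, 0.2686]
eef_rot: [[0.263, -0.965, -0.0], [-0.965, -0.263, -0.0], [0.0, 0.001, -1.0]]
wrist_force: [-0.2, -0.1, 0.1]
finger_gap: 1.002
[0.49612761 0.11027594 0.26855944] [ 1.27259533e-01  2.24769621e-01  1.69419687e+00 -3.16181400e-04
  1.22314593e+00  1.43184473e+00]
```

View pics/side1c.png

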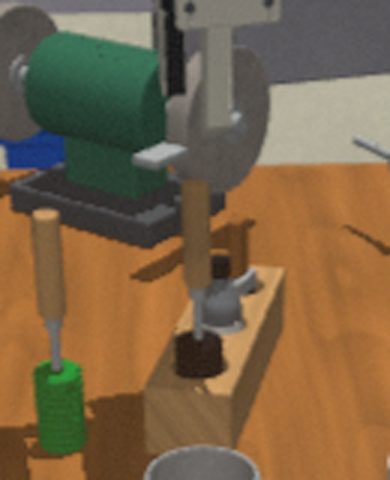

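View pics/top1c.png

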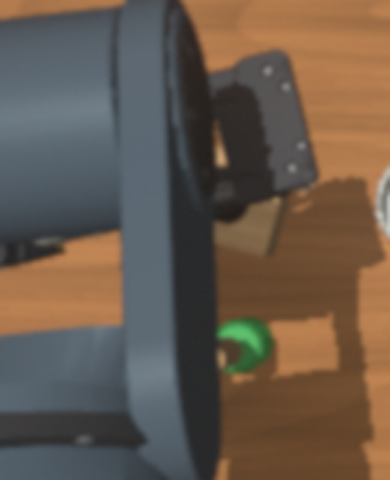

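The fingers straddle the handle: the near finger is at crop (218,80) and the handle at (197,190), and the green brush is clear. Now I'll descend and close.

```bash
python3 -m jog '{"travel":[[0.002,0.008,-0.08],[0.002,0.008,-0.18],[0.002,0.008,-0.28],[0.002,0.008,-0.36],[0.002,0.008,-0.39],[0.002,0.008,-0.39]],"spin":[0,0,0,0,0,0]}' 1
python3 -m jog '{"travel":[[0,0,0],[0,0,0],[0,0,0],[0,0,0],[0,0,0],[0,0,0],[0,0,0],[0,0,0],[0,0,0],[0,0,0]],"spin":[0,0,0,0,0,0,0,0,0,0]}' 0 25
```

```text
time: 4.1
ee_pos: [0.4966, 0.1128, 0.1708]
eef_rot: [[0.263, -0.965, -0.001], [-0.965, -0.263, -0.0], [-0.0, 0.001, -1.0]]
wrist_force: [-0.5, -0.2, 0.2]
finger_gap: 1.0
time: 5.1
ee_pos: [0.4969, 0.1135, 0.171]
eef_rot: [[0.264, -0.965, -0.0], [-0.965, -0.264, -0.0], [-0.0, 0.0, -1.0]]
wrist_force: [-0.2, -0.2, -0.9]
finger_gap: 0.235
```

The gap of 0.235 is about 22 mm, so the fingers are on the handle. Now I'll lift 0.15 m straight up.

```bash
python3 -m jog '{"travel":[[0,0,0.05],[0,0,0.12],[0,0,0.2],[0,0,0.3],[0,0,0.4],[0,0,0.5],[0,0,0.58],[0,0,0.6],[0,0,0.6]],"spin":[0,0,0,0,0,0,0,0,0]}'
python3 - <<'E'
from h import *
for n in("side","top"):
    im=ctrl.snapshot(n)[:,:,::-1]; cv2.imwrite(f"pics/{n}2.png",im)
    print([(np.round(d["at"],1).tolist(),round(d["p"],2)) for d in ctrl.place_of(n,"brush")])
    for d in ctrl.masks_of(n,"brush"): print(np.round(d["bbox"]),d["p"])
print(ctrl.get_obs()["ee_pos"],ctrl.get_obs()["wrist_force"])
E
```

```text
time: 6.0
ee_pos: [0.4971, 0.1135, 0.3217]
eef_rot: [[0.264, -0.965, 0.001], [-0.965, -0.264, 0.0], [0.0, -0.001, -1.0]]
wrist_force: [-1.2, 0.1, -2.4]
finger_gap: 0.231
[([233.6, 111.7], 0.93), ([187.7, 182.1], 0.89)]
[179.  98. 197. 180.] 0.9
[224.  22. 242. 118.] 0.72
[([189.8, 254.8], 0.9), ([177.4, 205.2], 0.56)]
[172. 248. 203. 267.] 0.82
[176. 205. 185. 211.] 0.58
[173. 187. 205. 226.] 0.21
[0.49677734 0.11343248 0.32035102] [-0.38139882 -0.17808096 -1.56371895]
```

View pics/side2.png

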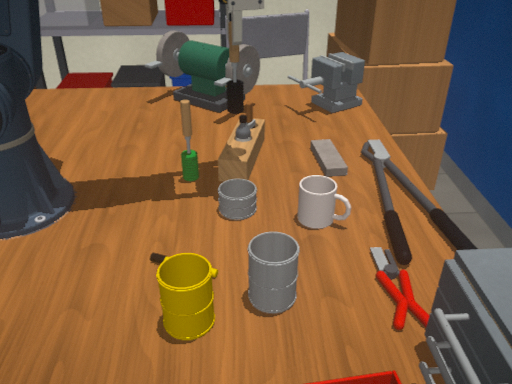

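The brush is held upright and clear of the block, with its head at about (235,97). Next I'll move over the tin by (+0.047, -0.432).

```bash
python3 -m jog '{"travel":[[0.006,-0.05,0],[0.015,-0.14,0],[0.028,-0.26,0],[0.042,-0.38,0],[0.055,-0.5,0],[0.068,-0.62,0],[0.08,-0.74,0],[0.094,-0.864,0]],"spin":[0,0,0,0,0,0,0,0]}'
python3 -m jog '{"travel":[[0.013,-0.12,0],[0.026,-0.24,0],[0.039,-0.36,0],[0.052,-0.48,0],[0.065,-0.6,0],[0.077,-0.71,0],[0.086,-0.79,0],[0.092,-0.84,0],[0.094,-0.864,0],[0.094,-0.864,0],[0.094,-0.864,0],[0.094,-0.864,0]],"spin":[0,0,0,0,0,0,0,0,0,0,0,0]}'
python3 - <<'E'
from h import *
o=ctrl.get_obs();print(o["ee_pos"],o["wrist_force"],o["finger_gap"])
for n in("side","top"):
    im=ctrl.snapshot(n)[:,:,::-1].copy(); cv2.imwrite(f"pics/{n}3.png",im)
    print(n,[(np.round(d["at"],1).tolist(),round(d["p"],2)) for d in ctrl.place_of(n,"brush")])
    for d in ctrl.masks_of(n,"brush"): print(np.round(d["bbox"]),d["p"])
    x,y,z=o["ee_pos"];b=z-.156
    s=3;big=cv2.resize(im,None,fx=s,fy=s,interpolation=cv2.INTER_CUBIC)
    for P,c in((cyl(x,y,b,b+.07,.02),(255,0,255)),(cyl(.5441,-.3197,0,.109,.041),(0,0,255)),(cyl(x,y,b+.116,b+.2,.011),(0,255,255))):
        for q in proj(n,P): cv2.circle(big,tuple(int(v) for v in (q*s+1)),1,c,-1)
    x0,y0=(200,130) if n=="side" else (300,120)
    cv2.imwrite(f"pics/{n}3c.png",big[y0*s:(y0+190)*s,x0*s:(x0+150)*s])
E
```

```text
time: 7.1
ee_pos: [0.5202, -0.1045, 0.321]
eef_rot: [[0.263, -0.965, -0.0], [-0.965, -0.263, -0.0], [-0.0, 0.0, -1.0]]
wrist_force: [0.5, -0.8, -2.5]
finger_gap: 0.235
time: 8.3
ee_pos: [0.5441, -0.3178, 0.3213]
eef_rot: [[0.264, -0.964, 0.0], [-0.964, -0.264, 0.0], [-0.0, -0.0, -1.0]]
wrist_force: [-0.7, 0.3, -1.0]
finger_gap: 0.238
[ 0.54410292 -0.31775334  0.32132754] [-0.65119732  0.31330661 -0.97800315] 0.2380285833328947
side [([187.5, 180.1], 0.95), ([271.6, 216.6], 0.65)]
[178. 100. 198. 180.] 0.59
[261.  99. 288. 225.] 0.55
top [([190.1, 252.7], 0.85), ([387.0, 182.5], 0.49)]
[380. 177. 384. 188.] 0.37
```

View pics/side3c.png

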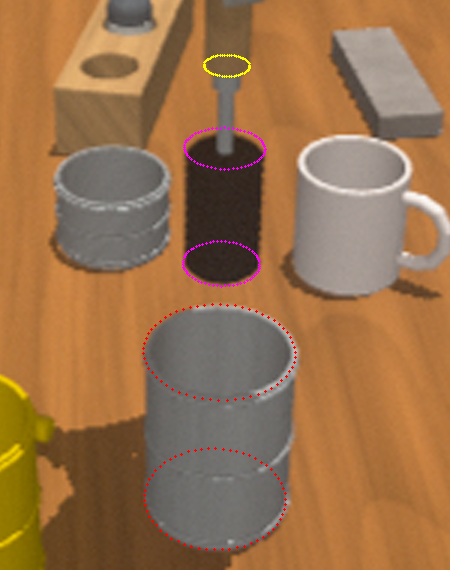

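View pics/top3c.png

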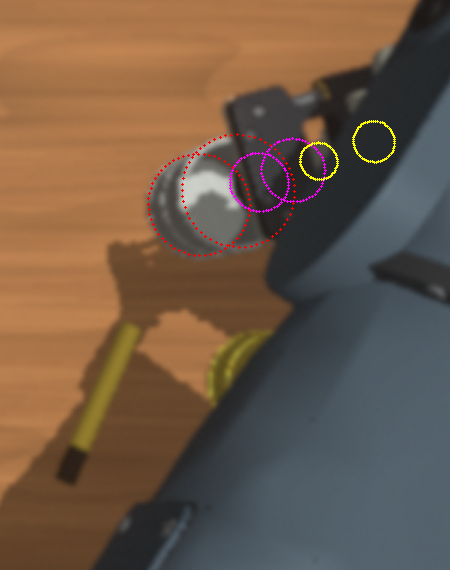

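The model overlay sits on the real brush and tin (foot at TCP z - 0.156, now about 0.165), and the brush is centred over the mouth. I'll lower it to a foot height of about 0.012.

```bash
python3 -m jog '{"travel":[[0,-0.004,-0.06],[0,-0.004,-0.14],[0,-0.004,-0.22],[0,-0.004,-0.3],[0,-0.004,-0.38],[0,-0.004,-0.46],[0,-0.004,-0.53],[0,-0.004,-0.58],[0,-0.004,-0.615],[0,-0.004,-0.615],[0,-0.004,-0.615],[0,-0.004,-0.615]],"spin":[0,0,0,0,0,0,0,0,0,0,0,0]}'
python3 - <<'E'
from h import *
o=ctrl.get_obs();print(o["ee_pos"],o["wrist_force"],o["finger_gap"])
im=ctrl.snapshot("side")[:,:,::-1].copy()
x,y,z=o["ee_pos"];b=z-.156;s=3;big=cv2.resize(im,None,fx=s,fy=s,interpolation=cv2.INTER_CUBIC)
for P,c in((cyl(.5441,-.3197,0,.109,.041),(0,0,255)),(cyl(x,y,b+.116,b+.2,.011),(0,255,255))):
    for q in proj("side",P): cv2.circle(big,tuple(int(v) for v in (q*s+1)),1,c,-1)
cv2.imwrite("pics/side4c.png",big[130*s:320*s,200*s:350*s])
E
```

```text
time: 9.8
ee_pos: [0.5444, -0.3198, 0.1683]
eef_rot: [[0.264, -0.965, 0.001], [-0.965, -0.264, -0.001], [0.001, -0.001, -1.0]]
wrist_force: [-0.4, 0.3, -0.5]
finger_gap: 0.232
[ 0.54440272 -0.31979986  0.16829467] [-0.43360352  0.29714573 -0.53092823] 0.23242458347015293
```

View pics/side4c.png

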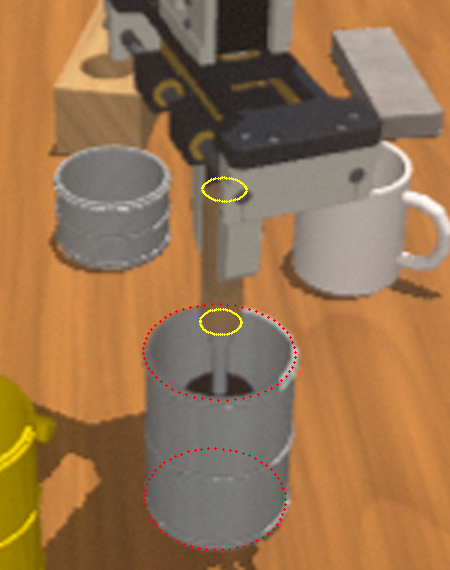

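The brush is down inside the tin with the handle on the model, the tin has not moved and there is no contact force. The foot is at about 0.012. Now the two strokes, up 0.072 m and back down, with a pause at each end.

```bash
python3 -m jog '{"travel":[[0,0,0.07],[0,0,0.15],[0,0,0.23],[0,0,0.288],[0,0,0.288],[0,0,0.288],[0,0,0.288],[0,0,0.288],[0,0,0.288]],"spin":[0,0,0,0,0,0,0,0,0]}'
python3 -m jog '{"travel":[[0,0,-0.07],[0,0,-0.15],[0,0,-0.22],[0,0,-0.27],[0,0,-0.288],[0,0,-0.288],[0,0,-0.288],[0,0,-0.288],[0,0,-0.288],[0,0,-0.288]],"spin":[0,0,0,0,0,0,0,0,0,0]}'
python3 -m jog '{"travel":[[0,0,0.07],[0,0,0.15],[0,0,0.23],[0,0,0.288],[0,0,0.288],[0,0,0.288],[0,0,0.288],[0,0,0.288],[0,0,0.288]],"spin":[0,0,0,0,0,0,0,0,0]}'
python3 - <<'E'
from h import *
o=ctrl.get_obs();print(o["ee_pos"],o["wrist_force"],o["finger_gap"])
im=ctrl.snapshot("side")[:,:,::-1].copy()
x,y,z=o["ee_pos"];b=z-.156;s=3;big=cv2.resize(im,None,fx=s,fy=s,interpolation=cv2.INTER_CUBIC)
for P,c in((cyl(.5441,-.3197,0,.109,.041),(0,0,255)),(cyl(x,y,b+.116,b+.2,.011),(0,255,255)),(cyl(x,y,b+.07,b+.07,.02),(255,0,255))):
    for q in proj("side",P): cv2.circle(big,tuple(int(v) for v in (q*s+1)),1,c,-1)
cv2.imwrite("pics/side5c.png",big[130*s:320*s,200*s:350*s])
E
```

```text
time: 10.75
ee_pos: [0.5439, -0.3194, 0.2387]
eef_rot: [[0.264, -0.965, -0.001], [-0.965, -0.264, 0.001], [-0.001, 0.001, -1.0]]
wrist_force: [-1.0, -0.0, -1.3]
finger_gap: 0.228
time: 11.75
ee_pos: [0.5441, -0.3196, 0.1678]
eef_rot: [[0.264, -0.965, 0.0], [-0.965, -0.264, -0.0], [0.0, -0.0, -1.0]]
wrist_force: [0.3, 1.2, -1.5]
finger_gap: 0.231
time: 12.65
ee_pos: [0.5439, -0.3194, 0.2387]
eef_rot: [[0.264, -0.965, -0.001], [-0.965, -0.264, 0.001], [-0.001, 0.001, -1.0]]
wrist_force: [0.6, 0.6, -1.3]
finger_gap: 0.23
[ 0.54386251 -0.31941404  0.23872316] [ 0.57711866  0.57562236 -1.29212762] 0.2304405473202348
```

View pics/side5c.png

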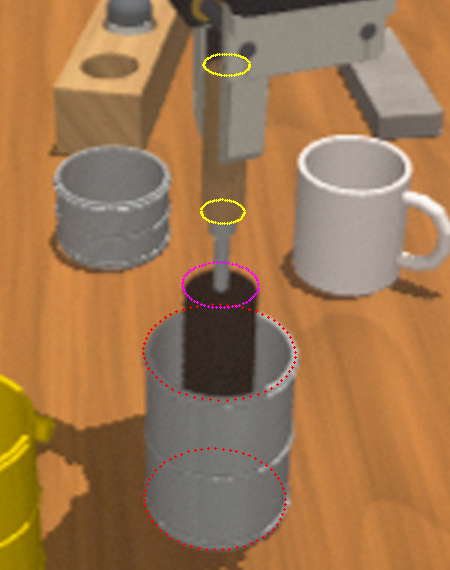

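At the second raise the foot is at about 0.083, still inside the tin, with no slip and no movement of the tin. Next I'll go down again, then ease down to just above the floor.

```bash
python3 -m jog '{"travel":[[0,0,-0.07],[0,0,-0.15],[0,0,-0.22],[0,0,-0.27],[0,0,-0.288],[0,0,-0.288],[0,0,-0.288],[0,0,-0.288],[0,0,-0.288],[0,0,-0.288]],"spin":[0,0,0,0,0,0,0,0,0,0]}'
python3 -m jog '{"travel":[[0,0,-0.004],[0,0,-0.008],[0,0,-0.012],[0,0,-0.016],[0,0,-0.018],[0,0,-0.018],[0,0,-0.018]],"spin":[0,0,0,0,0,0,0]}'
```

```text
time: 13.7
ee_pos: [0.5441, -0.3196, 0.1678]
eef_rot: [[0.264, -0.965, 0.0], [-0.965, -0.264, -0.0], [0.0, -0.0, -1.0]]
wrist_force: [1.0, 0.4, -1.3]
finger_gap: 0.232
time: 14.4
ee_pos: [0.5441, -0.3195, 0.1629]
eef_rot: [[0.264, -0.965, 0.0], [-0.965, -0.264, -0.0], [0.0, -0.0, -1.0]]
wrist_force: [0.5, 0.7, -2.1]
finger_gap: 0.231
```

```bash
python3 -m jog '{"travel":[[0,0,0],[0,0,0],[0,0,0],[0,0,0],[0,0,0],[0,0,0],[0,0,0],[0,0,0],[0,0,0],[0,0,0]],"spin":[0,0,0,0,0,0,0,0,0,0]}' 1
python3 - <<'E'
from h import *
o=ctrl.get_obs();print(o["ee_pos"],o["wrist_force"],o["finger_gap"])
im=ctrl.snapshot("side")[:,:,::-1].copy();s=3;big=cv2.resize(im,None,fx=s,fy=s,interpolation=cv2.INTER_CUBIC)
cv2.imwrite("pics/side6c.png",big[130*s:320*s,200*s:350*s])
E
```

```text
time: 15.4
ee_pos: [0.544, -0.3195, 0.1629]
eef_rot: [[0.264, -0.965, 0.0], [-0.965, -0.264, 0.0], [-0.0, -0.0, -1.0]]
wrist_force: [0.5, 0.2, 0.3]
finger_gap: 0.994
[ 0.5440339  -0.31950024  0.16288922] [0.45270261 0.19279272 0.27618698] 0.9940832203912537
```

View pics/side6c.png

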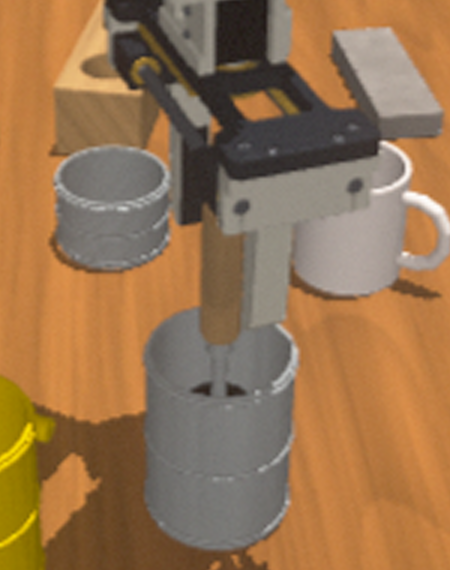

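The jaws are open and the brush stands upright in the tin, with its handle at crop (222,280). Next I'll back straight up.

```bash
python3 -m jog '{"travel":[[0,0,0.04],[0,0,0.12],[0,0,0.22],[0,0,0.34],[0,0,0.46],[0,0,0.56],[0,0,0.6],[0,0,0.6],[0,0,0.6],[0,0,0.6],[0,0,0.6]],"spin":[0,0,0,0,0,0,0,0,0,0,0]}'
python3 - <<'E'
from h import *
o=ctrl.get_obs();print(o["ee_pos"],o["wrist_force"],o["finger_gap"])
im=ctrl.snapshot("side")[:,:,::-1].copy();s=3
ms=[d for d in ctrl.masks_of("side","tall_tin")]
for d in ms: print(np.round(d["bbox"]),round(d["p"],2))
big=cv2.resize(im,None,fx=s,fy=s,interpolation=cv2.INTER_CUBIC)
for P,c in((cyl(.5441,-.3197,0,.109,.041),(0,0,255)),(cyl(.544,-.3195,.121,.205,.011),(0,255,255))):
    for q in proj("side",P): cv2.circle(big,tuple(int(v) for v in (q*s+1)),1,c,-1)
cv2.imwrite("pics/side7c.png",big[130*s:320*s,200*s:350*s])
E
```

```text
time: 16.55
ee_pos: [0.5438, -0.3194, 0.3117]
eef_rot: [[0.264, -0.965, -0.002], [-0.965, -0.264, 0.001], [-0.001, 0.001, -1.0]]
wrist_force: [0.5, 0.5, -0.1]
finger_gap: 1.001
[ 0.54377428 -0.31936091  0.3116935 ] [ 0.47529599  0.46314901 -0.06702125] 1.001408250293259
[156. 253. 216. 339.] 0.97
[248. 231. 300. 314.] 0.73
```

View pics/side7c.png

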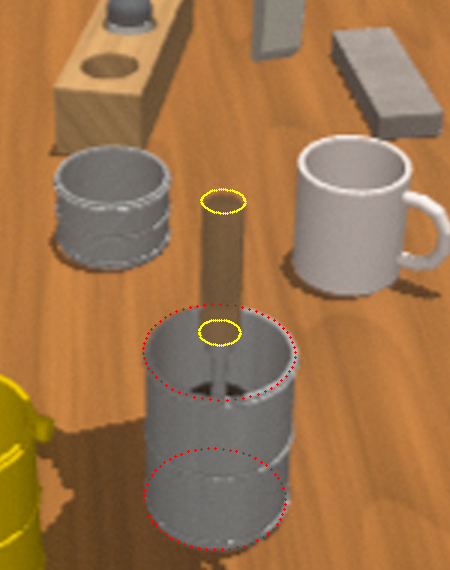

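The brush stands upright on the tin floor (it matches the model at foot z = 0.005), the tin is in its original place, and the gripper is well clear. I'm handing in.

```bash
python3 -c "
from workcell import ctrl
print(ctrl.sign_off())"
```

```text
the job is handed in; nothing more can be done
None
```

The job is done and handed in at about 16.6 s of the 54 s allowed. I lifted the brown-handled brush out of the block's near-end hole and lowered it into the tall steel tin. I then made two strokes, raising its lower end to about 78 mm above the tin's floor and returning to about 7 mm each time. Finally I eased it to about 2 mm above the floor, let go and backed straight up.

**Last checks:**
- **Position:** the side picture shows the brush standing upright in the tin. Its handle matches the model for a brush standing on the tin's floor, and the tin's outline is where it was measured at the start.
- **Grip and force:** the opening stayed at about 22 mm while holding the brush. The wrist force I read after each move never passed about 3 N, and the gripper was open and clear at the end.
- **Disagreements:** the detection networks also reported the green brush and the yellow tin, which I rejected by sight. The handle top measured about 3 mm below the height in the text. With the arm over the tin, the top camera's view was partly blocked, so the last check used only the side view.

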